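# Put the pastry brush away in the roll-top bin

### The job

Put the yellow brush away: lay it on the floor of the open bamboo roll-top bin, then roll the bin's curved slatted cover fully shut by its black handle and let go.

Things in the scene. Friction and masses are not known exactly. Their poses are not given: they have to be found in the camera images.
- brush: Yellow silicone pastry brush lying flat on the counter, to the robot's right, beside a green-bladed turner and a wooden spoon that are not wanted. 200 mm long overall along its own x axis: square-section handle 140 mm long, 18 mm wide and 18 mm high from x = -100 to +40 mm, then a head up to 42 mm wide and 16 mm high from x = +40 to +100 mm. 70 g. Origin: on the underside, midway along the length, a good place to grip (across the handle, along its y axis). z is up.
- bin: Bamboo roll-top bread bin, fixed to the counter, with a curved slatted cover. Origin: centre of its underside; x points from its front (the side nearest the robot) to its back, y along its width, z up. 344 mm deep (x), 306 mm wide (y), 222 mm high. Floor 12 mm thick; front sill at x = -155 to -167 mm, 76 mm high; D-shaped end walls with inner faces at y = +-141 mm. With the cover open, the front half (x from -155 mm to about -10 mm) is open from above.
- cover (a joint): Angle of the bin's curved slatted cover (rad): 0 = fully shut (a hard stop), 1.6 = fully rolled back. The cover turns rigidly about a level axis parallel to the bin's y axis, through x = 0, z = 50 mm of the bin's frame; its outer radius is 160 mm. Opening carries the handle up and back (+x), shutting carries it forward and down. Steady friction holds it wherever it is left; moving it takes about 3 to 6 N at the handle. It starts rolled back, between 1.3 and 1.57.
- cover_handle (a point): Centre of the black handle on the front edge of the cover, at the middle of the bin's width (y = 0 of the bin): a round bar 45 mm long along the bin's y axis, 18 mm in diameter, on one central 12 mm stem, so it can be pinched across its two ends from above and turns between the fingers as the cover rolls. It lies 195 mm from the cover's axis, 35 mm outside the slats, at (15 degrees + cover angle) above the level line that runs from the axis to the bin's front.
Not all that is in view belongs to the job. Of the things that look like the brush, the smaller one is meant.

How it is judged:
On the way:
1. the brush lies released on the floor of the bin while the cover is still open (x of brush in the frame of bin between -0.15 and 0.15 m and y of brush in the frame of bin between -0.12 and 0.12 m and z of brush in the frame of bin between 0 and 0.045 m and contact force between the fingers and brush below 0.1 N and value of joint cover above 0.6 rad), for 0.2 s.
At the end, for the whole second after the job is handed in: The cover is shut to within 0.09 rad (about 17 mm at the handle) of its stop, and the yellow brush lies at rest inside the bin, its underside's middle less than 45 mm above the bin's underside (value of joint cover below 0.09 rad and x of brush in the frame of bin between -0.15 and 0.15 m and y of brush in the frame of bin between -0.12 and 0.12 m and z of brush in the frame of bin between 0 and 0.045 m and linear speed of brush below 0.02 m/s); the robot touches nothing.
It also fails if it takes over 58 s, if anything falls off the work surface, if the arm or the gripper's body presses on something with over 40 N, if the wrist force passes 120 N, or if a joint passes its speed limit or range.

### The arm

A 7-joint arm with a two-finger parallel gripper is mounted at the origin on the work surface. World frame = base frame: x ahead of the robot, y to its left, z up, the work surface at z = 0. Lengths are in m, angles in rad, forces in N, time in s.
With the tool pointing down it reaches from about 0.4 to 0.875 m from the base axis. Payload 19.3 kg.
Tool frame: the origin (TCP) lies at the very end of the fingers, on their centre line; the grasp point (between the pads) lies 19 mm behind it; z points along the fingers, y is the line along which they close (so a half turn about z gives the same grasp; the last joint's range is limited). The gripper opens to 85 mm and grips with 20 to 120 N. Pads are 22 mm wide; open, the fingers measure 114 mm over their backs; the gripper's body (76 mm by 85 mm) begins 54 mm behind the grasp point. The pads swing forward as they close: fully open they stand 13 mm farther back than shut.
Start: joints at [-0.07, 0.521, -0.036, 1.599, 0.021, 1.021, -0.113], TCP at [0.625, -0, 0.231] pointing down, gripper open.
Joint ranges: [-2.91, 2.91], [-0.3, 2.13], [-1.5, 1.42], [0.17, 2.43], [-1.26, 4.41], [0.16, 1.93], [-2.52, 2.52]. Speed limits (rad/s): [1.89, 1.89, 2.39, 2.39, 3.01, 3.01, 3.01].

### API

Orientations are given as [roll, pitch, yaw] about the fixed x, y, z axes, in that order (R = Rz(yaw) Ry(pitch) Rx(roll)).
In Python, from workcell import monitor, optics, job_done gives the robot as it stands.
- The arm moves only by the shell command python3 -m handwheel 'ROWS' [FORCE]. ROWS is JSON, a list of rows, each an object of numbers: "dx", "dy", "dz": the shift along the tool's x, y, z in cm; "wx", "wy", "wz": the turn, a rotation vector about the tool's x, y, z in rad; "claw": the opening in per cent of the stroke, from 0 (shut) to 100 (fully open). A call has 1 to 8 rows; each row shifts and turns the commanded pose from where the row before left it, along the tool's axes as they then stand; what a row does not reach is not made up. A row lasts 1/8 s, in which the tool goes at most 62.5 mm and 10.7 degrees, less where a joint would pass 70% of its speed; a pose out of reach is approached as far as the arm can. A call with a gripper value outside its range is refused whole. The fingers move at their own pace and stop on an object; FORCE is the grip in N (left out, the last holds). Time passes only in rows, so rows that do not move let the fingers close. It gives the time, the measured TCP pose, the force, the opening and the grip force at its end, in the units of the state.
- monitor.observe(): the state, without advancing time (a new reading comes with each control period).
- optics.grab_frame(name): name is "scene" or "side" or "wrist"; returns a dict with "frame" (384x512x3 uint8, blue, green, red), "fovy" (degrees; the focal length in pixels is half the picture's height over the tangent of half this angle, whatever the lens; pixels are square), "cx", "cy" (the principal point, pixels), "k1" (the pictures are not rectified: a ray, as slopes to the right and down, at radius r is drawn at 1 + k1 r^2 times it, then the intrinsics apply), "R" (3x3) and "t" (3): a world point X has camera coordinates R X + t. Camera axes: x right, y down, z forward; pixel columns grow to the right and rows downward; lengths in m; the calibration is good to about 2 mm. A picture is of the moment at which its call begins. There is no depth.
- job_done(): hands the job in; it is judged then, once.
Trained networks look in the newest picture that a camera, given by its name, has taken for a name from the list of things; names that differ only in an ending like _2 or _b are one class to them, and where a whole thing is asked for, a point or a joint stands for the part that bears it (a point fixed in the world has none). Each returns a list of dicts, best first, with "p" (0 to 1); they miss things now and then, are a little off and sometimes report something else, mostly with a low value. They report only what shows in the picture. A call takes as long as a camera call. They do not tell look-alikes from the thing itself.
- optics.masks_of(name, camera): "region" (384x512 bool, what is visible of it) and "rect" ([left, top, width, height] in pixels, round what is visible of it).
The state is a dict: "clock": time; "qpos": joint angles; "qd": joint speeds; "joint_efforts": joint torques, N m; "position": TCP position; "tool_rot": TCP orientation; "force": force on the tool from outside, world axes, zero at the start; "moment": the same for the moment, N m; "grip_width": finger opening in m; "finger_force": force on a finger pad.
Only numpy, scipy, OpenCV 4.12 (cv2) and the standard library are available. Lean on these libraries where they do the work, as an engineer would, in place of code of your own. Each camera call takes 0.05 s, during which the arm holds its last target. There are 200 camera calls.

## Working session

There is one attempt and no reset: what is moved stays moved. The work goes in short steps, Python scripts to look and compute and a shell command to move; the robot and the scene stay as the last step left them, time stands still between calls to the robot, and variables do not carry over. Pictures are saved under pics/ and viewed, at most 10 in all, crops included, and the job is handed in when it is done.

```bash
mkdir -p pics
cat > h.py <<'E'
import numpy as np, cv2
from workcell import monitor, optics, job_done
def cam(f):
    F=192/np.tan(np.radians(f['fovy'])/2)
    return np.array([[F,0,f['cx']],[0,F,f['cy']],[0,0,1.]]),np.array([f['k1'],0,0,0,0.]),np.array(f['R']),np.array(f['t'])
def ray(f,uv):
    K,D,R,t=cam(f)
    p=cv2.undistortPoints(np.array(uv,float).reshape(-1,1,2),K,D).reshape(-1,2)
    return -R.T@t,(R.T@np.c_[p,np.ones(len(p))].T).T
def atz(f,uv,z):
    c,d=ray(f,uv); return c+d*((z-c[2])/d[:,2])[:,None]
def proj(f,X):
    K,D,R,t=cam(f)
    return cv2.projectPoints(np.array(X,float).reshape(-1,1,3),cv2.Rodrigues(R)[0],t,K,D)[0].reshape(-1,2)
E
python3 - <<'E'
from h import *
ims=[]
for c in ['scene','side']:
    f=optics.grab_frame(c); im=f['frame'].copy()
    print(c,f['fovy'],f['k1'],np.round(-np.array(f['R']).T@f['t'],3))
    for n in ['brush','bin','cover_handle','cover']:
        for m in optics.masks_of(n,c):
            r=m['region']; ys,xs=np.nonzero(r); print(n,round(m['p'],2),m['rect'],r.sum(),xs.mean().round(1),ys.mean().round(1))
    cv2.imwrite(f'pics/{c}0.png',cv2.resize(im,(768,576)))
E
```

```text
scene 45.69140501058459 -0.11754079734493733 [0.744 0.05  1.091]
brush 0.77 [189.2, 52.7, 69.3, 72.7] 1145 226.4 83.6
brush 0.57 [108.5, 136.9, 61.2, 53.4] 786 134.2 167.7
bin 0.59 [204.7, 259.1, 184.8, 124.4] 17309 302.5 331.7
cover_handle 0.97 [251.6, 304.1, 118.9, 47.0] 502 307.7 330.0
cover 0.63 [248.6, 309.6, 120.8, 46.2] 412 299.1 327.1
side 48.19186430953625 -0.01974689126100207 [ 0.764 -0.003  1.151]
brush 0.72 [126.1, 150.2, 51.3, 61.7] 720 148.2 183.8
brush 0.67 [193.6, 65.8, 54.3, 70.6] 958 222.3 96.8
bin 0.82 [241.1, 248.3, 155.5, 133.0] 15811 324.8 325.7
cover_handle 0.79 [262.5, 296.9, 124.3, 28.7] 464 328.3 311.7
cover 0.86 [257.6, 291.4, 126.8, 32.3] 395 324.4 310.9
```

View pics/scene0.png

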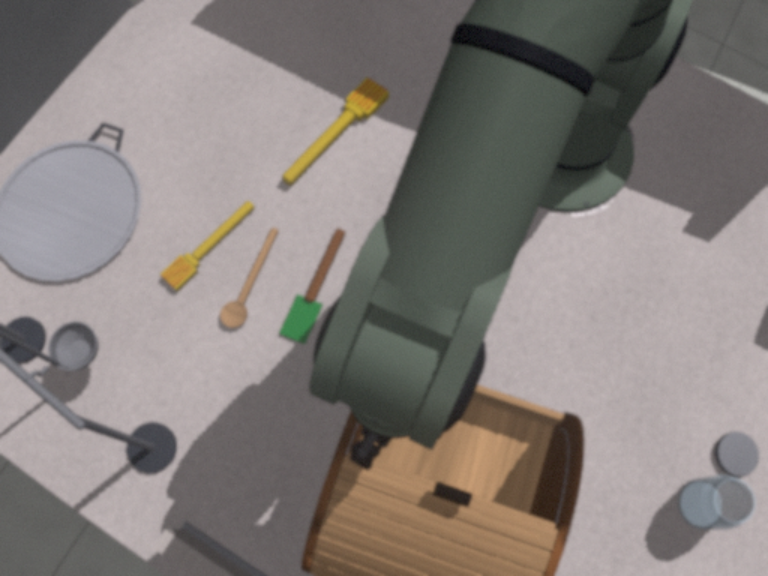

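View pics/side0.png

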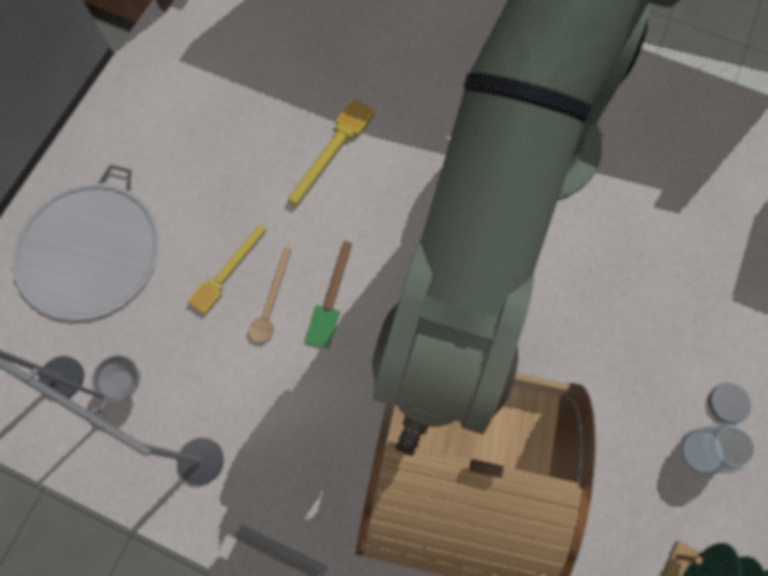

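The smaller brush is the one beside the spoon: scene (207,246)/1.5 with its head toward (178,272)/1.5, and side (228,268)/1.5. The bigger look-alike is up at (335,130)/1.5. The bin is partly hidden by the arm, so I'll measure the brush first.

Run:
```python
from h import *
s=monitor.observe(); print({k:np.round(s[k],3) for k in ('position','tool_rot','qpos','grip_width')})
for c in ['scene','side']:
    f=optics.grab_frame(c)
    for m in optics.masks_of('brush',c):
        r=m['region']; ys,xs=np.nonzero(r)
        P=atz(f,np.c_[xs,ys],0.012)[:,:2]; o=P.mean(0)
        u=np.linalg.svd(P-o,full_matrices=False)[2][0]; a=(P-o)@u; w=(P-o)@[-u[1],u[0]]
        a0,a1=np.percentile(a,[.5,99.5]); 
        if abs(a0)<a1: u,a0,a1=u,a0,a1
        if np.ptp(w[a>a1-.05])<np.ptp(w[a<a0+.05]): u=-u;a0,a1=-a1,-a0
        print(c,m['p'],'len',a1-a0,'mid',o+u*(a0+a1)/2,'dir',np.degrees(np.arctan2(u[1],u[0])),'centroid',o)
```

```text
{'position': array([ 0.625, -0.   ,  0.231]), 'tool_rot': array([-3.142, -0.   ,  1.571]), 'qpos': array([-0.07 ,  0.521, -0.036,  1.6  ,  0.021,  1.021, -0.113]), 'grip_width': np.float64(0.085)}
scene 0.96 len 0.2646410727105029 mid [ 0.19970233 -0.36902369] dir 171.90673446170825 centroid [ 0.17744692 -0.36585895]
scene 0.65 len 0.19774139932259777 mid [ 0.49899299 -0.4324855 ] dir -10.353583482163009 centroid [ 0.51769849 -0.43590294]
side 0.87 len 0.19853644700997436 mid [ 0.49762327 -0.43424484] dir -10.659131062709863 centroid [ 0.51677865 -0.43785013]
side 0.81 len 0.2674375974398576 mid [ 0.19839057 -0.36949376] dir 171.88763963637388 centroid [ 0.17601549 -0.36630439]
```

Run:
```python
from h import *
f=optics.grab_frame('scene'); g=optics.grab_frame('side')
def tri(a,b):
    c1,d1=ray(f,a);c2,d2=ray(g,b);d1=d1[0];d2=d2[0]
    s=np.linalg.lstsq(np.c_[d1,-d2],c2-c1,rcond=None)[0]
    p,q=c1+s[0]*d1,c2+s[1]*d2; return np.round((p+q)/2,3),np.linalg.norm(p-q).round(4)
h=np.array
print('handle',tri(h([453,493])/1.5,h([487,467])/1.5))
for F,a,b in ((f,[435,487],[471,499]),(g,[470,462],[503,471])):
    P=atz(F,h([a,b])/1.5,.245);d=P[1]-P[0];print('bar',P.mean(0),np.linalg.norm(d),np.degrees(np.arctan2(d[1],d[0])))
for F,a,b in ((f,[478,386],[570,415]),(g,[518,374],[575,384])):
    P=atz(F,h([a,b])/1.5,.076);d=P[1]-P[0];print('sill',P,np.degrees(np.arctan2(d[1],d[0])))
```

```text
handle (array([0.667, 0.11 , 0.26 ]), np.float64(0.0004))
bar [0.66587782 0.1109662  0.245     ] 0.04538424276777548 102.52927074499833
bar [0.66492781 0.1107608  0.245     ] 0.04605236658557404 99.06598259303573
sill [[0.49421323 0.07864821 0.076     ]
 [0.46186146 0.21935697 0.076     ]] 102.94841522606299
sill [[0.48382539 0.12575435 0.076     ]
 [0.46048517 0.21965956 0.076     ]] 103.95807183105144
```

```bash
python3 -m handwheel '[{"dx":-5.4,"dy":-1.6,"dz":-0.3},{"dx":-5.4,"dy":-1.6,"dz":-0.3},{"dx":-5.4,"dy":-1.6},{"dx":-5.4,"dy":-1.6},{"dx":-5.4,"dy":-1.6},{"dx":-5.4,"dy":-1.6},{"dx":-5.4,"dy":-1.6},{"dx":-5.4,"dy":-1.6}]' 40
python3 -m handwheel '[{"wz":-0.174},{"wz":-0.174},{"wz":-0.174},{"wz":-0.174},{"wz":-0.174},{"wz":-0.174},{"wz":-0.174},{"wz":-0.174}]'
python3 - <<'E'
from h import *
s=monitor.observe(); print({k:np.round(s[k],3) for k in ('clock','position','tool_rot','qpos')})
f=optics.grab_frame('wrist')
for c in ['wrist','scene','side']:
    f=optics.grab_frame(c)
    for m in optics.masks_of('brush',c):
        r=m['region']; ys,xs=np.nonzero(r); P=atz(f,np.c_[xs,ys],.012)[:,:2]
        (o,(w,h),a)=cv2.minAreaRect(P.astype(np.float32)*1000); print(c,m['p'],np.round(o),w,h,a)
for c in ['wrist','scene']:
    cv2.imwrite(f'pics/{c}1.png',optics.grab_frame(c)['frame'])
E
```

```text
{'clock': np.float64(0.8), 'position': array([ 0.625, -0.   ,  0.231]), 'tool_rot': array([-3.142,  0.   ,  1.571]), 'qpos': array([-0.07 ,  0.521, -0.036,  1.6  ,  0.021,  1.021, -0.113])}
scene 0.93 [ 499. -435.] 47.360538482666016 198.57821655273438 80.72826385498047
scene 0.74 [ 200. -369.] 62.87324905395508 270.20684814453125 81.98638916015625
side 0.86 [ 497. -437.] 50.12175750732422 201.34083557128906 81.70489501953125
side 0.73 [ 202. -370.] 60.5555419921875 268.0585632324219 82.24321746826172schema error: expected keys dx, dy, dz, wx, wy, wz, claw
schema error: expected keys dx, dy, dz, wx, wy, wz, claw
```

Every row needs all the keys.

```bash
python3 -m handwheel '[{"dx":-5.4,"dy":-1.6,"dz":-0.3,"wx":0,"wy":0,"wz":0,"claw":100},{"dx":-5.4,"dy":-1.6,"dz":-0.3,"wx":0,"wy":0,"wz":0,"claw":100},{"dx":-5.4,"dy":-1.6,"dz":0,"wx":0,"wy":0,"wz":0,"claw":100},{"dx":-5.4,"dy":-1.6,"dz":0,"wx":0,"wy":0,"wz":0,"claw":100},{"dx":-5.4,"dy":-1.6,"dz":0,"wx":0,"wy":0,"wz":0,"claw":100},{"dx":-5.4,"dy":-1.6,"dz":0,"wx":0,"wy":0,"wz":0,"claw":100},{"dx":-5.4,"dy":-1.6,"dz":0,"wx":0,"wy":0,"wz":0,"claw":100},{"dx":-5.4,"dy":-1.6,"dz":0,"wx":0,"wy":0,"wz":0,"claw":100}]' 40
python3 -m handwheel '[{"dx":0,"dy":0,"dz":0,"wx":0,"wy":0,"wz":-0.174,"claw":100},{"dx":0,"dy":0,"dz":0,"wx":0,"wy":0,"wz":-0.174,"claw":100},{"dx":0,"dy":0,"dz":0,"wx":0,"wy":0,"wz":-0.174,"claw":100},{"dx":0,"dy":0,"dz":0,"wx":0,"wy":0,"wz":-0.174,"claw":100},{"dx":0,"dy":0,"dz":0,"wx":0,"wy":0,"wz":-0.174,"claw":100},{"dx":0,"dy":0,"dz":0,"wx":0,"wy":0,"wz":-0.174,"claw":100},{"dx":0,"dy":0,"dz":0,"wx":0,"wy":0,"wz":-0.174,"claw":100},{"dx":0,"dy":0,"dz":0,"wx":0,"wy":0,"wz":-0.174,"claw":100}]'
python3 - <<'E'
from h import *
s=monitor.observe(); print({k:np.round(s[k],3) for k in ('clock','position','tool_rot','qpos')})
for c in ['wrist','scene','side']:
    f=optics.grab_frame(c); cv2.imwrite(f'pics/{c}1.png',f['frame'])
    for m in optics.masks_of('brush',c):
        r=m['region']; ys,xs=np.nonzero(r); P=atz(f,np.c_[xs,ys],.012)[:,:2]
        (o,(w,h),a)=cv2.minAreaRect(P.astype(np.float32)*1000); print(c,m['p'],np.round(o),w,h,a)
a=np.hstack([cv2.resize(cv2.imread(f'pics/{c}1.png'),(400,300)) for c in ('wrist','side')]);cv2.imwrite('pics/m1.png',a)
cv2.imwrite('pics/bin1.png',cv2.resize(cv2.imread('pics/scene1.png')[220:384,180:410],None,fx=3,fy=3))
E
```

```text
clock: 2.25
position: [0.4963, -0.4337, 0.2374]
tool_rot: [3.141, 0.0, 1.571]
force: [0.6, -0.0, 0.4]
grip_width: 0.0855
finger_force: 0.0
clock: 3.25
position: [0.4969, -0.432, 0.2372]
tool_rot: [-3.142, -0.0, 2.968]
force: [-0.7, -0.1, -0.3]
grip_width: 0.0852
finger_force: 0.0
{'clock': np.float64(3.25), 'position': array([ 0.497, -0.432,  0.237]), 'tool_rot': array([-3.142, -0.   ,  2.968]), 'qpos': array([ 0.815,  0.584, -0.298,  1.486,  0.183,  1.099,  1.878])}
wrist 0.8 [ 498. -433.] 41.261959075927734 201.467529296875 79.06793212890625
wrist 0.42 [ 335. -386.] 16.167713165283203 3.7777345180511475 80.06363677978516
scene 0.91 [ 203. -365.] 61.492549896240234 268.7950134277344 83.51168823242188
side 0.83 [ 497. -432.] 49.10758590698242 202.12725830078125 77.10247039794922
side 0.68 [ 204. -366.] 57.65398406982422 264.0422058105469 84.54509735107422
```

View pics/m1.png

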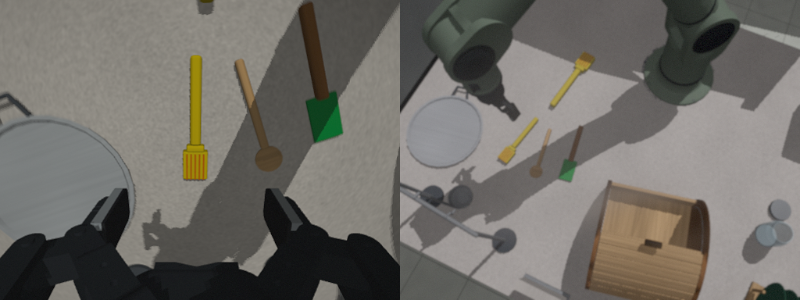

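View pics/bin1.png

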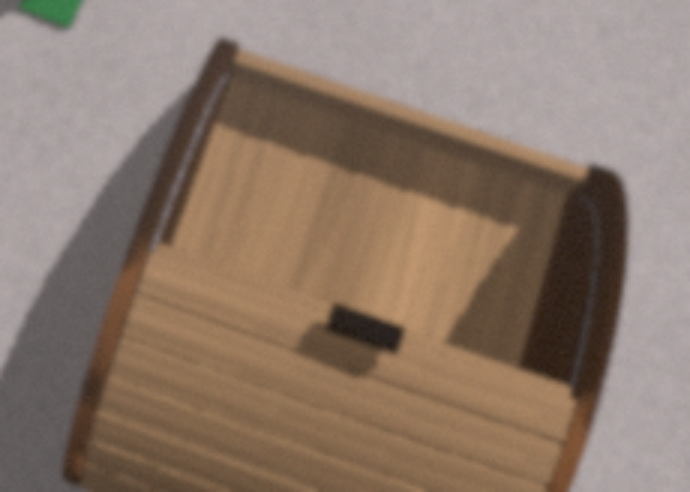

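The wrist view shows the small brush's handle vertical between the open fingers, with the middle at (195,118) of the half-scale picture, and the spoon is clear. The bin crop shows the sill running from (237,50) to (590,168) and the handle at (365,328). Next I descend and grip.

```bash
python3 -m handwheel '[{"dx":0,"dy":0,"dz":4.5,"wx":0,"wy":0,"wz":0,"claw":60},{"dx":0,"dy":0,"dz":5,"wx":0,"wy":0,"wz":0,"claw":60},{"dx":0,"dy":0,"dz":5,"wx":0,"wy":0,"wz":0,"claw":60},{"dx":0,"dy":0,"dz":5,"wx":0,"wy":0,"wz":0,"claw":60},{"dx":0,"dy":0,"dz":2.6,"wx":0,"wy":0,"wz":0,"claw":60},{"dx":0,"dy":0,"dz":1.0,"wx":0,"wy":0,"wz":0,"claw":60},{"dx":0,"dy":0,"dz":0,"wx":0,"wy":0,"wz":0,"claw":60}]' 40
python3 -m handwheel '[{"dx":0,"dy":0,"dz":0,"wx":0,"wy":0,"wz":0,"claw":0},{"dx":0,"dy":0,"dz":0,"wx":0,"wy":0,"wz":0,"claw":0},{"dx":0,"dy":0,"dz":0,"wx":0,"wy":0,"wz":0,"claw":0},{"dx":0,"dy":0,"dz":0,"wx":0,"wy":0,"wz":0,"claw":0},{"dx":0,"dy":0,"dz":0,"wx":0,"wy":0,"wz":0,"claw":0}]' 40
python3 - <<'E'
from h import *
from scipy.optimize import least_squares as L
f=optics.grab_frame('scene'); g=optics.grab_frame('side')
h=np.array
S=h([[237,50],[590,168]])/3+[180,220]; H=h([365,328])/3+[180,220]; H2=h([653-400,243])*512/400
S2=h([[611-400,182],[700-400,204]])*512/400
def B(p,X):
    c,s=np.cos(p[2]),np.sin(p[2]); X=np.atleast_2d(X); return np.c_[p[0]+c*X[:,0]-s*X[:,1],p[1]+s*X[:,0]+c*X[:,1],X[:,2]]
def res(p):
    a=p[3]+np.radians(15); hd=B(p,[-.195*np.cos(a),0,.05+.195*np.sin(a)])
    sl=B(p,[[-.167,-.141,.076],[-.167,.141,.076]])
    return np.r_[(proj(f,hd)-H).ravel(),(proj(g,hd)-H2).ravel(),(proj(f,sl)-S).ravel(),.4*(proj(g,sl)-S2).ravel()]
r=L(res,[.66,.1,.2,1.4]); print(r.x,np.round(r.fun,1))
for n in [[-.085,0,0],[-.167,0,.076]]: print(B(r.x,n))
E
```

```text
clock: 4.42
position: [0.4971, -0.432, 0.0065]
tool_rot: [-3.141, -0.0, 2.962]
force: [-0.8, -0.1, 0.6]
grip_width: 0.0512
finger_force: 0.0
clock: 5.05
position: [0.4975, -0.4326, 0.0077]
tool_rot: [-3.141, 0.001, 2.962]
force: [-1.9, 1.2, 7.9]
grip_width: 0.0168
finger_force: 39.8
[0.65764276 0.10902754 0.20218456 1.35439197] [ 0.1 -0.5  0.2  0.6 -0.3 -0.4  0.3  0.9  0.4  0.1 -1.4 -1.7]
[[0.57437419 0.0919587  0.        ]]
[[0.49404451 0.07549229 0.076     ]]
```

```bash
python3 -m handwheel '[{"dx":0,"dy":0,"dz":-3,"wx":0,"wy":0,"wz":0,"claw":0},{"dx":0,"dy":0,"dz":-5,"wx":0,"wy":0,"wz":0,"claw":0},{"dx":0,"dy":0,"dz":-6,"wx":0,"wy":0,"wz":0,"claw":0},{"dx":0,"dy":0,"dz":-6,"wx":0,"wy":0,"wz":0,"claw":0},{"dx":0,"dy":0,"dz":-5.5,"wx":0,"wy":0,"wz":0.12,"claw":0},{"dx":0,"dy":0,"dz":0,"wx":0,"wy":0,"wz":0.17,"claw":0},{"dx":0,"dy":0,"dz":0,"wx":0,"wy":0,"wz":0.17,"claw":0},{"dx":0,"dy":0,"dz":0,"wx":0,"wy":0,"wz":0.17,"claw":0}]' 40
python3 -m handwheel '[{"dx":0,"dy":0,"dz":0,"wx":0,"wy":0,"wz":0.17,"claw":0},{"dx":0,"dy":0,"dz":0,"wx":0,"wy":0,"wz":0.17,"claw":0},{"dx":0,"dy":0,"dz":0,"wx":0,"wy":0,"wz":0.17,"claw":0},{"dx":0,"dy":0,"dz":0,"wx":0,"wy":0,"wz":0.05,"claw":0}]' 40
python3 - <<'E'
from h import *
f=optics.grab_frame('wrist'); cv2.imwrite('pics/w2.png',f['frame'])
s=monitor.observe();p=np.array(s['position']);y=s['tool_rot'][2];d=np.array([.5548,.0879])-p[:2]
print(s['qpos'],'dx',d@[np.cos(y),np.sin(y)],'dy',d@[np.sin(y),-np.cos(y)],'turn wz',y-1.773,s['grip_width'])
E
```

```text
clock: 6.15
position: [0.4969, -0.432, 0.2621]
tool_rot: [3.141, 0.001, 2.327]
force: [0.4, -0.3, -1.3]
grip_width: 0.0165
finger_force: 39.5
clock: 6.65
position: [0.497, -0.4319, 0.262]
tool_rot: [3.141, 0.001, 1.769]
force: [-0.1, -0.0, 0.3]
grip_width: 0.0165
finger_force: 39.5
[ 0.63940621  0.54885552 -0.02191371  1.46930778  0.01263645  1.12287606
  0.81257839] dx 0.49833322188783147 dy 0.15855323004754499 turn wz -0.004870630141571963 0.01662161047978712
```

View pics/w2.png

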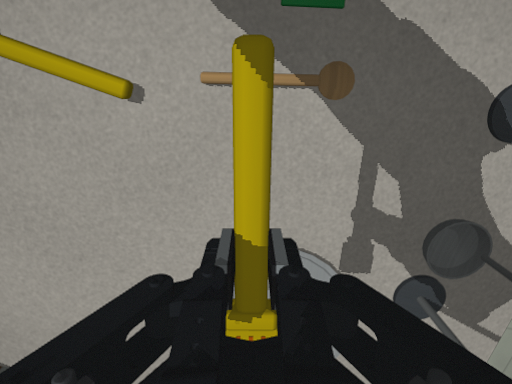

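The brush is held straight between the pads, from (253,40) to (252,325). Next I carry it over the bin.

```bash
python3 -m handwheel '[{"dx":5.5,"dy":1.8,"dz":0,"wx":0,"wy":0,"wz":0,"claw":0},{"dx":5.5,"dy":1.8,"dz":0,"wx":0,"wy":0,"wz":0,"claw":0},{"dx":5.5,"dy":1.8,"dz":0,"wx":0,"wy":0,"wz":0,"claw":0},{"dx":5.5,"dy":1.8,"dz":0,"wx":0,"wy":0,"wz":0,"claw":0},{"dx":5.5,"dy":1.8,"dz":0,"wx":0,"wy":0,"wz":0,"claw":0},{"dx":5.5,"dy":1.8,"dz":0,"wx":0,"wy":0,"wz":0,"claw":0},{"dx":5.5,"dy":1.8,"dz":0,"wx":0,"wy":0,"wz":0,"claw":0},{"dx":5.5,"dy":1.8,"dz":0,"wx":0,"wy":0,"wz":0,"claw":0}]' 40
python3 -m handwheel '[{"dx":5,"dy":1.4,"dz":0,"wx":0,"wy":0,"wz":0,"claw":0},{"dx":0.8,"dy":0,"dz":0,"wx":0,"wy":0,"wz":0,"claw":0},{"dx":0,"dy":0,"dz":0,"wx":0,"wy":0,"wz":0,"claw":0}]' 40
python3 - <<'E'
from h import *
f=optics.grab_frame('wrist'); g=optics.grab_frame('scene');cv2.imwrite('pics/w3.png',np.hstack([cv2.resize(x['frame'],(400,300)) for x in (f,g)]))
s=monitor.observe();p=np.array(s['position']);y=s['tool_rot'][2];d=np.array([.5548,.0879])-p[:2]
print(s['qpos'],'dx',d@[np.cos(y),np.sin(y)],'dy',d@[np.sin(y),-np.cos(y)],'turn wz',y-1.773,s['grip_width'])
E
```

```text
clock: 7.7
position: [0.5498, 0.0297, 0.262]
tool_rot: [3.14, 0.0, 1.774]
force: [0.6, -0.1, -1.9]
grip_width: 0.0169
finger_force: 39.5
clock: 8.07
position: [0.5517, 0.0875, 0.2616]
tool_rot: [3.141, 0.0, 1.774]
force: [-0.2, -0.6, -0.7]
grip_width: 0.0171
finger_force: 39.5
[-0.13191663  0.38765466 -0.17324135  1.73683662  0.07709185  1.02350942
 -0.1319504 ] dx 0.001195082770408743 dy 0.003141008843433321 turn wz -0.0014587517976465403 0.016906756216800108
```

View pics/w3.png

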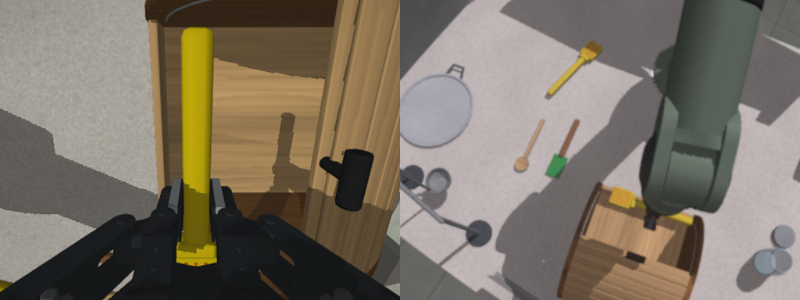

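The brush hangs over the open front half, parallel to the sill and clear of it and of the cover (handle at (350,180) in the wrist half). I lower it now.

```bash
python3 -m handwheel '[{"dx":0,"dy":0.5,"dz":4,"wx":0,"wy":0,"wz":0,"claw":0},{"dx":0,"dy":0,"dz":4,"wx":0,"wy":0,"wz":0,"claw":0},{"dx":0,"dy":0,"dz":4,"wx":0,"wy":0,"wz":0,"claw":0},{"dx":0,"dy":0,"dz":3,"wx":0,"wy":0,"wz":0,"claw":0},{"dx":0,"dy":0,"dz":3,"wx":0,"wy":0,"wz":0,"claw":0},{"dx":0,"dy":0,"dz":0,"wx":0,"wy":0,"wz":0,"claw":0}]' 40
python3 -m handwheel '[{"dx":0,"dy":0,"dz":2,"wx":0,"wy":0,"wz":0,"claw":0},{"dx":0,"dy":0,"dz":2,"wx":0,"wy":0,"wz":0,"claw":0},{"dx":0,"dy":0,"dz":1.2,"wx":0,"wy":0,"wz":0,"claw":0},{"dx":0,"dy":0,"dz":0.5,"wx":0,"wy":0,"wz":0,"claw":0},{"dx":0,"dy":0,"dz":0,"wx":0,"wy":0,"wz":0,"claw":0}]' 40
```

```text
clock: 8.93
position: [0.5558, 0.0869, 0.0799]
tool_rot: [-3.138, 0.0, 1.771]
force: [0.4, -0.3, -0.3]
grip_width: 0.0167
finger_force: 39.5
clock: 9.55
position: [0.557, 0.0884, 0.0247]
tool_rot: [3.141, 0.0, 1.773]
force: [-0.2, -0.3, -0.4]
grip_width: 0.0171
finger_force: 39.5
```

```bash
python3 -m handwheel '[{"dx":0,"dy":0,"dz":0.4,"wx":0,"wy":0,"wz":0,"claw":0},{"dx":0,"dy":0,"dz":0,"wx":0,"wy":0,"wz":0,"claw":50},{"dx":0,"dy":0,"dz":0,"wx":0,"wy":0,"wz":0,"claw":50},{"dx":0,"dy":0,"dz":0,"wx":0,"wy":0,"wz":0,"claw":50},{"dx":0,"dy":0,"dz":0,"wx":0,"wy":0,"wz":0,"claw":50}]' 40
python3 -m handwheel '[{"dx":0,"dy":0,"dz":-2,"wx":0,"wy":0,"wz":0,"claw":50},{"dx":0,"dy":0,"dz":-4,"wx":0,"wy":0,"wz":0,"claw":50},{"dx":0,"dy":0,"dz":-5,"wx":0,"wy":0,"wz":0,"claw":50},{"dx":0,"dy":0,"dz":-6,"wx":0,"wy":0,"wz":0,"claw":50},{"dx":0,"dy":0,"dz":-6,"wx":0,"wy":0,"wz":0,"claw":50},{"dx":0,"dy":0,"dz":-6,"wx":0,"wy":0,"wz":0,"claw":50},{"dx":0,"dy":0,"dz":0,"wx":0,"wy":0,"wz":0,"claw":100}]' 40
python3 - <<'E'
from h import *
for c in ['wrist','scene','side']:
    f=optics.grab_frame(c)
    if c=='wrist': cv2.imwrite('pics/w4.png',f['frame'])
    for m in optics.masks_of('brush',c):
        r=m['region']; ys,xs=np.nonzero(r); P=atz(f,np.c_[xs,ys],.024)[:,:2]
        (o,(w,h),a)=cv2.minAreaRect(P.astype(np.float32)*1000); print(c,m['p'],np.round(o),w,h,a)
    for m in optics.masks_of('cover_handle',c)[:1]: print(c,m['p'],m['rect'])
E
```

```text
clock: 10.18
position: [0.5571, 0.0887, 0.0205]
tool_rot: [3.141, -0.0, 1.773]
force: [3.3, 0.5, 1.2]
grip_width: 0.0425
finger_force: 0.0
clock: 11.05
position: [0.558, 0.0888, 0.3146]
tool_rot: [3.135, 0.0, 1.772]
force: [0.1, -0.4, -1.2]
grip_width: 0.0596
finger_force: 0.0
wrist 0.77 [559.  89.] 41.292236328125 200.72007751464844 10.662151336669922
wrist 0.75 [ 200. -353.] 45.25746154785156 35.53331756591797 79.01908874511719
wrist 0.8 [355.6, 5.7, 59.1, 269.5]
scene 0.64 [ 208. -363.] 60.06028747558594 267.3728942871094 81.88876342773438
scene 0.58 [560.  87.] 45.24970626831055 198.1934356689453 9.727689743041992
scene 0.86 [232.6, 299.4, 139.5, 52.3]
side 0.73 [ 208. -367.] 62.834205627441406 266.28466796875 81.49101257324219
side 0.57 [557.  88.] 44.30746841430664 201.82931518554688 11.148900032043457
side 0.86 [260.6, 295.7, 127.0, 30.1]
```

View pics/w4.png

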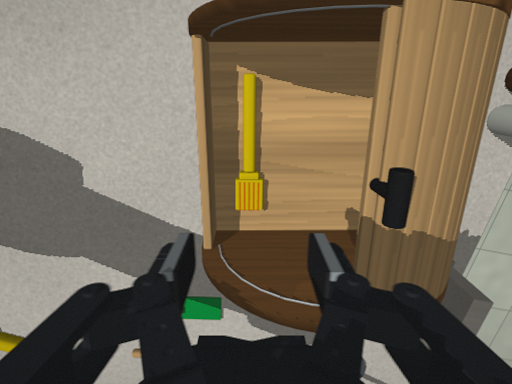

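The brush lies released on the bin floor, (249,75)–(249,208), clear of both walls. The cover is still rolled back, with its handle at (398,197). I rotate the tool so the fingers close along the bin's y.

```bash
python3 -m handwheel '[{"dx":0,"dy":1.5,"dz":0,"wx":0,"wy":0,"wz":-0.175,"claw":100},{"dx":0,"dy":1.5,"dz":0,"wx":0,"wy":0,"wz":-0.175,"claw":100},{"dx":0,"dy":0,"dz":0,"wx":0,"wy":0,"wz":-0.175,"claw":100},{"dx":0,"dy":0,"dz":0,"wx":0,"wy":0,"wz":-0.175,"claw":100},{"dx":0,"dy":0,"dz":0,"wx":0,"wy":0,"wz":-0.175,"claw":100},{"dx":0,"dy":0,"dz":0,"wx":0,"wy":0,"wz":-0.175,"claw":100},{"dx":0,"dy":0,"dz":0,"wx":0,"wy":0,"wz":-0.175,"claw":100},{"dx":0,"dy":0,"dz":0,"wx":0,"wy":0,"wz":-0.175,"claw":100}]' 40
python3 -m handwheel '[{"dx":0,"dy":0,"dz":0,"wx":0,"wy":0,"wz":-0.17,"claw":100},{"dx":0,"dy":0,"dz":0,"wx":0,"wy":0,"wz":0,"claw":100}]' 40
python3 - <<'E'
from h import *
s=monitor.observe();print(np.round(s['qpos'],2),s['position'],s['tool_rot'])
f=optics.grab_frame('wrist');im=f['frame'].copy();cv2.imwrite('pics/w5raw.png',im)
for m in optics.masks_of('cover_handle','wrist'): print(m['p'],m['rect'])
b=np.array([.6576,.109]);c,S=np.cos(.2022),np.sin(.2022)
P=[[b[0]+c*.0088-S*y,b[1]+S*.0088+c*y,.245] for y in (-.0225,0,.0225)]
for u in proj(f,P): cv2.circle(im,tuple(int(round(v)) for v in u),3,(0,0,255),-1); print(u)
dk=(f['frame'].max(2)<50)&(np.arange(384)[:,None]<220); n,l,st,ce=cv2.connectedComponentsWithStats(dk.astype(np.uint8))
for i in range(1,n):
    if st[i,4]>150: print(st[i],ce[i],atz(f,[ce[i]],.245))
cv2.imwrite('pics/w5.png',im)
E
```

```text
clock: 12.5
position: [0.5853, 0.097, 0.3099]
tool_rot: [-3.142, -0.001, -3.105]
force: [0.8, -0.3, -0.1]
grip_width: 0.0856
finger_force: 0.0
clock: 12.75
position: [0.5854, 0.0969, 0.3099]
tool_rot: [3.141, -0.001, -2.941]
force: [0.6, 0.5, 0.6]
grip_width: 0.0855
finger_force: 0.0
[ 0.09  0.44 -0.5   1.57  0.22  1.19  1.32] [0.58535864 0.09691986 0.30990604] [ 3.14125265e+00 -6.54215180e-04 -2.94147729e+00]
0.61 [102.7, 253.6, 294.9, 50.4]
[220.65090977 293.5431535 ]
[247.99380562 293.48042642]
[275.3371693  293.42091576]
```

View pics/w5.png

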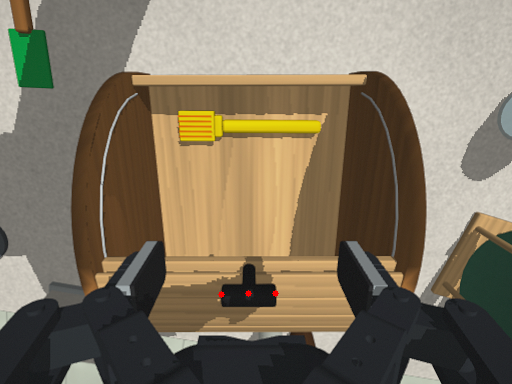

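The predicted handle points land on the bar in the picture, at (221–275,294), and the bar sits centred between the open fingers. I move over it and descend.

```bash
python3 -m handwheel '[{"dx":-4.1,"dy":-0.1,"dz":0,"wx":0,"wy":0,"wz":0,"claw":100},{"dx":-4.1,"dy":-0.15,"dz":0,"wx":0,"wy":0,"wz":0,"claw":100},{"dx":0,"dy":0,"dz":3,"wx":0,"wy":0,"wz":0,"claw":100},{"dx":0,"dy":0,"dz":2.5,"wx":0,"wy":0,"wz":0,"claw":100},{"dx":0,"dy":0,"dz":1.7,"wx":0,"wy":0,"wz":0,"claw":100},{"dx":0,"dy":0,"dz":0.9,"wx":0,"wy":0,"wz":0,"claw":100},{"dx":0,"dy":0,"dz":0,"wx":0,"wy":0,"wz":0,"claw":100}]' 30
python3 - <<'E'
from h import *
s=monitor.observe();p=np.array(s['position']);c,S=np.cos(.2022),np.sin(.2022);d=p[:2]-[.6576,.109]
print('bin x,y',d@[c,S],d@[-S,c],p[2],s['tool_rot'])
a=np.radians(np.linspace(92.6,15,11)); print(np.round(-np.diff(np.c_[.195*np.cos(a),.195*np.sin(a)],axis=0)*[-100,100],2))
f=optics.grab_frame('wrist');cv2.imwrite('pics/w6.png',f['frame'][200:])
E
```

```text
clock: 13.72
position: [0.6663, 0.111, 0.2293]
tool_rot: [-3.142, -0.0, -2.941]
force: [-0.3, 0.6, 0.5]
grip_width: 0.0851
finger_force: 0.0
bin x,y 0.008895774824648072 0.00022727124419723947 0.22928828359050285 [-3.14154719e+00 -1.50993212e-04 -2.94112648e+00]
[[2.64 0.06]
 [2.61 0.41]
 [2.53 0.76]
 [2.4  1.1 ]
 [2.23 1.41]
 [2.02 1.7 ]
 [1.77 1.96]
 [1.49 2.18]
 [1.18 2.36]
 [0.85 2.5 ]]
```

View pics/w6.png

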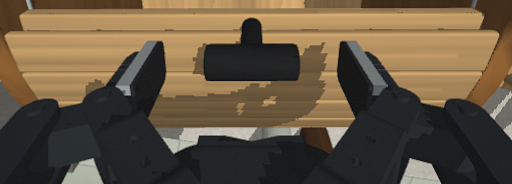

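The bar, (205–298, 62) in the crop, lies between the pads. I close on it.

```bash
python3 -m handwheel '[{"dx":0,"dy":0,"dz":0.2,"wx":0,"wy":0,"wz":0,"claw":0},{"dx":0,"dy":0,"dz":0,"wx":0,"wy":0,"wz":0,"claw":0},{"dx":0,"dy":0,"dz":0,"wx":0,"wy":0,"wz":0,"claw":0},{"dx":0,"dy":0,"dz":0,"wx":0,"wy":0,"wz":0,"claw":0},{"dx":0,"dy":0,"dz":0,"wx":0,"wy":0,"wz":0,"claw":0}]' 30
python3 -m handwheel '[{"dx":2.6,"dy":0,"dz":0.1,"wx":0,"wy":0,"wz":0,"claw":0},{"dx":2.6,"dy":0,"dz":0.4,"wx":0,"wy":0,"wz":0,"claw":0}]' 30
```

```text
clock: 14.4
position: [0.6664, 0.1111, 0.2278]
tool_rot: [3.142, 0.001, -2.94]
force: [-2.0, -0.0, 5.0]
grip_width: 0.0444
finger_force: 31.2
clock: 14.65
position: [0.616, 0.1007, 0.2233]
tool_rot: [3.142, 0.004, -2.941]
force: [7.3, 0.5, 0.3]
grip_width: 0.0445
finger_force: 31.5
```

The cover is moving, with a drag of about 7 N. I continue the arc.

```bash
python3 -m handwheel '[{"dx":2.55,"dy":0,"dz":0.75,"wx":0,"wy":0,"wz":0,"claw":0},{"dx":2.4,"dy":0,"dz":1.1,"wx":0,"wy":0,"wz":0,"claw":0},{"dx":2.25,"dy":0,"dz":1.4,"wx":0,"wy":0,"wz":0,"claw":0},{"dx":2.0,"dy":0,"dz":1.7,"wx":0,"wy":0,"wz":0,"claw":0}]' 30
python3 - <<'E'
from h import *
s=monitor.observe();p=np.array(s['position']);c,S=np.cos(.2022),np.sin(.2022);d=p[:2]-[.6576,.109]
x,z=d@[c,S],p[2]+.017-.05;print('bin x,y',x,d@[-S,c],'r',np.hypot(x,z),'ang',np.degrees(np.arctan2(z,-x)),'to go dx,dz',.1884+x,z-.0505,np.round(s['qpos'],2))
E
```

```text
clock: 15.15
position: [0.525, 0.0819, 0.1734]
tool_rot: [-3.141, 0.002, -2.941]
force: [4.3, -0.9, 2.3]
grip_width: 0.0445
finger_force: 35.8
bin x,y -0.13535909012063901 0.00011913268870996692 r 0.19502291785470965 ang 46.04703588206395 to go dx,dz 0.053040909879361 0.08989891456231973 [ 0.09  0.48 -0.48  1.89  0.29  0.84  1.23]
```

```bash
python3 -m handwheel '[{"dx":1.8,"dy":0,"dz":2.0,"wx":0,"wy":0,"wz":0,"claw":0},{"dx":1.5,"dy":0,"dz":2.2,"wx":0,"wy":0,"wz":0,"claw":0},{"dx":1.15,"dy":0,"dz":2.3,"wx":0,"wy":0,"wz":0,"claw":0},{"dx":0.6,"dy":0,"dz":1.6,"wx":0,"wy":0,"wz":0,"claw":0},{"dx":0.2,"dy":0,"dz":0.7,"wx":0,"wy":0,"wz":0,"claw":0},{"dx":0,"dy":0,"dz":0.3,"wx":0,"wy":0,"wz":0,"claw":0},{"dx":0,"dy":0,"dz":0,"wx":0,"wy":0,"wz":0,"claw":0}]' 30
python3 - <<'E'
from h import *
s=monitor.observe();p=np.array(s['position']);c,S=np.cos(.2022),np.sin(.2022);d=p[:2]-[.6576,.109]
x,z=d@[c,S],p[2]+.017-.05;print('bin x,y',x,d@[-S,c],'r',np.hypot(x,z),'ang',np.degrees(np.arctan2(z,-x)),'to go dx,dz',.1884+x,z-.0505,np.round(s['qpos'],2))
E
```

```text
clock: 16.02
position: [0.4719, 0.0709, 0.0812]
tool_rot: [-3.141, -0.004, -2.94]
force: [-10.8, -2.8, 0.9]
grip_width: 0.0447
finger_force: 40.7
bin x,y -0.189592749902177 1.765573791229284e-05 r 0.19562653516930675 ang 14.267283779929258 to go dx,dz -0.0011927499021769927 -0.002288689637403793 [ 0.04  0.56 -0.42  2.08  0.4   0.58  1.12]
```

```bash
python3 -m handwheel '[{"dx":-0.2,"dy":0,"dz":0.4,"wx":0,"wy":0,"wz":0,"claw":0},{"dx":0,"dy":0,"dz":0,"wx":0,"wy":0,"wz":0,"claw":0},{"dx":0,"dy":0,"dz":0,"wx":0,"wy":0,"wz":0,"claw":0}]' 30
```

```text
clock: 16.4
position: [0.4717, 0.0709, 0.0767]
tool_rot: [-3.14, -0.008, -2.94]
force: [-22.4, -4.0, 2.9]
grip_width: 0.0446
finger_force: 41.3
```

```bash
python3 -m handwheel '[{"dx":0.2,"dy":0,"dz":0,"wx":0,"wy":0,"wz":0,"claw":100},{"dx":0,"dy":0,"dz":0,"wx":0,"wy":0,"wz":0,"claw":100},{"dx":0,"dy":0,"dz":0,"wx":0,"wy":0,"wz":0,"claw":100},{"dx":0,"dy":0,"dz":0,"wx":0,"wy":0,"wz":0,"claw":100}]' 30
python3 -m handwheel '[{"dx":0,"dy":0,"dz":-2,"wx":0,"wy":0,"wz":0,"claw":100},{"dx":0,"dy":0,"dz":-4,"wx":0,"wy":0,"wz":0,"claw":100},{"dx":0,"dy":0,"dz":-5,"wx":0,"wy":0,"wz":0,"claw":100},{"dx":0,"dy":0,"dz":-5,"wx":0,"wy":0,"wz":0,"claw":100},{"dx":0,"dy":0,"dz":-5,"wx":0,"wy":0,"wz":0,"claw":100},{"dx":0,"dy":0,"dz":0,"wx":0,"wy":0,"wz":0,"claw":100}]' 30
python3 - <<'E'
from h import *
f=optics.grab_frame('wrist');im=f['frame'].copy();c,S=np.cos(.2022),np.sin(.2022)
for th,col in ((0,(0,0,255)),(.09,(255,0,0))):
    a=th+np.radians(15);x=-.195*np.cos(a);z=.05+.195*np.sin(a)
    for u in proj(f,[[.6576+c*x-S*y,.109+S*x+c*y,z] for y in (-.0225,.0225)]): cv2.circle(im,tuple(int(round(v)) for v in u),2,col,-1);print(th,u)
cv2.imwrite('pics/w7.png',im)
E
```

```text
clock: 16.9
position: [0.4739, 0.0718, 0.0779]
tool_rot: [3.142, 0.0, -2.94]
force: [-0.2, 0.1, 0.0]
grip_width: 0.0854
finger_force: 0.0
clock: 17.65
position: [0.4751, 0.0721, 0.2911]
tool_rot: [-3.141, 0.006, -2.941]
force: [0.1, 0.4, -0.2]
grip_width: 0.0856
finger_force: 0.0
0 [230.89506937 158.51177787]
0 [270.48109392 158.45664949]
0.09 [230.00937196 166.72116065]
0.09 [271.33019398 166.66467305]
```

View pics/w7.png

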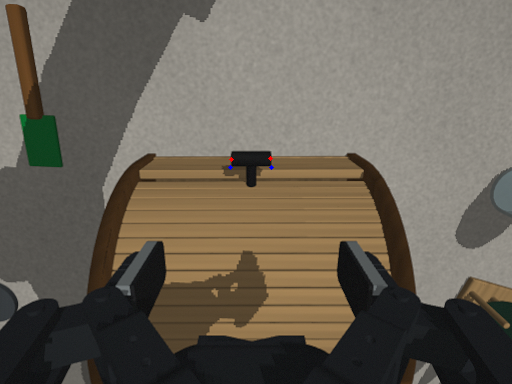

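The handle bar's centre is at (251,158), on the red marks for cover angle 0 and clear of the 0.09 marks. The cover is shut, and the robot touches nothing.

```bash
python3 -c "
from workcell import job_done
print(job_done())"
```

```text
the job is handed in; nothing more can be done
None
```

The small yellow brush was laid on the bin floor and released, the cover was rolled shut by its handle (the last picture matches angle 0) and let go, and the job was handed in at about 18 s on the robot's clock; no verdict came back.

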